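# Gang three rails in the corner fence for marking out

### The job

Get the three rails ready to be marked across together: lay them flat, side by side, in the corner of the aluminium fence, the longest along the long fence arm, then the middle one, then the shortest, each with one end hard up against the short end stop. Push each rail fully home, tight to the fence or to the rail before it and to the stop, before you bring the next one in; a rail that lies in the way has to be put aside first. Leave the offcut and all the tools on the bench where they are.

Things in the scene. Friction and masses are not known exactly. Their poses are not given: they have to be found in the camera images.
- fence: Fixed L fence of 40 x 40 mm aluminium profile (47 mm high at the corner plate). Origin: inside corner, bench level; z up. Long fence arm: x 0 to 40 mm, y -240 to +40, two feet with knobs behind it (x to 90, 35 high). End stop: y 0 to 40 mm, x -170 to 0. Inner faces are x = 0 and y = 0: the rails go in the open quarter x < 0, y < 0, along y, on the bare bench.
- rail_long: Longest rail: plain planed softwood bar 200 mm long, 42 mm wide, 32 mm high, about 139 g (mass varies by a third). Origin: centre of its underside; x along its length, y across its width, z up. Lies flat, alike end for end. Rails swap starts: one lies askew inside the fence, one left, one right of it.
- rail_mid: Middle rail: plain planed softwood bar 165 mm long, 42 mm wide, 32 mm high, about 115 g (mass varies by a third). Origin: centre of its underside; x along its length, y across its width, z up. Lies flat, alike end for end. Rails swap starts: one lies askew inside the fence, one left, one right of it.
- rail_short: Shortest rail: plain planed softwood bar 130 mm long, 42 mm wide, 32 mm high, about 90 g (mass varies by a third). Origin: centre of its underside; x along its length, y across its width, z up. Lies flat, alike end for end. Rails swap starts: one lies askew inside the fence, one left, one right of it.
- offcut: Bystander: offcut of the same stock, 70 mm x 42 mm x 32 mm high, lying flat. Origin: centre of underside, x along its length.
- tape: Bystander: black tape measure standing on its edge, 70 mm (x, plus a 12 mm steel hook at +x) x 40 mm x 68 mm high. Origin: centre of underside.
- glue: Bystander: standing white glue bottle, 55 mm diameter, 128 mm high. Origin: centre of underside.
- tin: Bystander: round steel tin, 75 mm diameter, 58 mm high. Origin: centre of underside.
- plane: Bystander: steel block plane, 160 mm (x) x 50 mm x 62 mm high. Origin: centre of the sole.
- square: Bystander: try square lying flat; wooden stock 110 mm (x) x 22 mm x 16 mm high centred on the origin, steel blade 30 mm wide running 160 mm towards +y at x = 40 mm. Origin: centre of the stock's underside.
- chisel: Bystander: chisel lying flat, wooden handle 25 mm thick from x = -110 to 0 mm, 20 mm wide steel blade from 0 to +110 mm. Origin: at the ferrule, bench level; x towards the cutting edge.
- pencil: Bystander: flat red carpenter's pencil lying on the bench, 186 mm (x) x 13 mm x 8 mm high. Origin: about the middle of its underside.
Not all that is in view belongs to the job. What is shaped like the rail_mid but green is not meant.

How it is judged:
On the way, in this order (a step that is already met when the one before it is completed fails the run):
1. the longest rail is home in the corner: along the fence arm, end against the stop (x of rail_long in the frame of fence between -0.0235 and -0.018 m and y of rail_long in the frame of fence between -0.103 and -0.097 m and angle between the x axis of rail_long and the y axis of fence, either way round below 0.03 rad and height (world z) of rail_long below 0.036 m and angle between the z axis of rail_long and the z axis of fence, either way round below 0.05 rad), for 0.2 s.
2. the middle rail is home: against the longest rail, end against the stop (all of step 1 and x of rail_mid in the frame of fence between -0.066 and -0.06 m and y of rail_mid in the frame of fence between -0.0855 and -0.0795 m and angle between the x axis of rail_mid and the y axis of fence, either way round below 0.03 rad and height (world z) of rail_mid below 0.036 m and angle between the z axis of rail_mid and the z axis of fence, either way round below 0.05 rad), for 0.2 s.
3. the shortest rail is home: against the middle rail, end against the stop (all of step 2 and x of rail_short in the frame of fence between -0.1085 and -0.102 m and y of rail_short in the frame of fence between -0.068 and -0.062 m and angle between the x axis of rail_short and the y axis of fence, either way round below 0.03 rad and height (world z) of rail_short below 0.036 m and angle between the z axis of rail_short and the z axis of fence, either way round below 0.05 rad), for 0.2 s.
At the end, for the whole second after the job is handed in: In the fence frame the long, middle and short rails centre 21, 63, 105 mm from the arm face (at most 2.5, 3, 3.5 mm farther) and half their length from the stop (within 3 mm), parallel within 0.03 rad, flat on the bench (0.05 rad), at rest (all of step 3 and linear speed of each of rail_long, rail_mid, rail_short below 0.01 m/s); the robot touches nothing.
It fails at once if the offcut moved more than 20 mm or tipped (distance of offcut from where it was at the start of the episode above 0.02 m or angle between offcut's own z axis and vertical above 0.3 rad).
It fails at once if the glue bottle or tin moved more than 20 mm or tipped (distance of any of glue, tin from where it was at the start of the episode above 0.02 m or angle between any of glue, tin's own z axis and vertical above 0.3 rad).
It fails at once if the tape measure or plane moved more than 20 mm or tipped (distance of any of tape, plane from where it was at the start of the episode above 0.02 m or angle between any of tape, plane's own z axis and vertical above 0.3 rad).
It fails at once if the try square, chisel or pencil moved more than 20 mm or tipped (distance of any of square, chisel, pencil from where it was at the start of the episode above 0.02 m or angle between any of square, chisel, pencil's own z axis and vertical above 0.3 rad).
It also fails if it takes over 72 s, if anything falls off the work surface, if the arm or the gripper's body presses on something with over 40 N, if the wrist force passes 120 N, or if a joint passes its speed limit or range.

### The arm

A 6-joint arm with a two-finger parallel gripper is mounted at the origin on the work surface. World frame = base frame: x ahead of the robot, y to its left, z up, the work surface at z = 0. Lengths are in m, angles in rad, forces in N, time in s.
With the tool pointing down it reaches from about 0.375 to 0.925 m from the base axis. Payload 5.7 kg.
Tool frame: the origin (TCP) lies between the finger pads; the fingertips stand 11 mm ahead of it and the grasp point (between the pads) lies 8 mm behind it; x points along the fingers, y is the direction in which the jaws open and shut, and the axes are right-handed (so a half turn about x gives the same grasp; the last joint's range is limited). The gripper opens to 85 mm and grips with 20 to 120 N. Pads are 22 mm wide; open, the fingers measure 114 mm over their backs; the gripper's body (76 mm by 85 mm) begins 54 mm behind the grasp point. The pads swing forward as they close: fully open they stand 13 mm farther back than shut.
Start: joints at [1.232, 0.359, 1.51, -0, 1.272, -0.115], TCP at [0.133, 0.585, 0.242] pointing down, gripper open.
Joint ranges: [-2.97, 2.97], [-1.01, 2.36], [0.21, 2.38], [-0.96, 4.11], [0.2, 2.71], [-2.98, 2.98]. Speed limits (rad/s): [2.39, 2.39, 3.14, 3.14, 3.14, 3.14].

### API

Orientations are given as a 3x3 rotation matrix whose columns are the frame's x, y, z axes.
In Python, from cell import sense, grab_frame, camera_info, hand_in gives the robot as it stands.
- The arm moves only by the tool play_rows, never from a script. Its argument "commands" is text: rows parted by semicolons, each of 4 numbers parted by spaces: the shift along the tool's x, y, z in mm, then the turn about the tool's x in degrees. A call has 1 to 10 rows; each row shifts and turns the commanded pose from where the row before left it, along the tool's axes as they then stand; what a row does not reach is not made up. A row lasts 1/10 s, in which the tool goes at most 50 mm and 8.59 degrees, less where a joint would pass 70% of its speed; a pose out of reach is approached as far as the arm can. A call with a gripper value outside its range is refused whole. "jaw" is the finger opening in mm, from 0 to 85.4, set as the call begins (left out, the last holds). The fingers move at their own pace and stop on an object; "squeeze" is the grip in N (left out, the last holds). Time passes only in rows, so rows that do not move let the fingers close. It gives the time, the measured TCP pose, the force and the opening at its end, in the units of the state.
- sense(): the state, without advancing time (a new reading comes with each control period).
- grab_frame(name): name is "scene" or "top"; returns (picture, depth): 480x640x3 uint8, red, green, blue; 480x640 float32, m along the optical axis (not along the pixel's ray), 0 where there is no reading.
- camera_info(name): a dict with "intrinsics" (3x3 intrinsics, pixels), "origin" and "orientation" of the camera in the world. Camera axes: x right, y up, looking along -z (the intrinsics and any distortion apply to the point x, -y, -z); pixel columns grow to the right and rows downward; lengths in m; the calibration is good to about 2 mm. A picture is of the moment at which its call begins. camera_info takes no time and is no camera call.
- hand_in(): hands the job in, once; it reports no verdict.
The state is a dict: "time": time; "qpos": joint angles; "qvel": joint speeds; "effort": joint torques, N m; "eef_pos": TCP position; "tcp_rot": TCP orientation; "force": force on the tool from outside, world axes, zero at the start; "wrist_torque": the same for the moment, N m; "width": opening from 0.0 (shut) to 1.0 (fully open).
Only numpy, scipy, OpenCV 4.12 (cv2) and the standard library are available. Lean on these libraries where they do the work, as an engineer would, in place of code of your own. Each camera call takes 0.05 s, during which the arm holds its last target.

## Working session

There is one attempt and no reset: what is moved stays moved. The work goes in short steps, Python scripts to look and compute and a tool call to move; the robot and the scene stay as the last step left them, time stands still between calls to the robot, and variables do not carry over. Pictures are saved under pics/ and viewed, and the job is handed in when it is done.

Besides the shell and the picture viewer there is one more tool, called after ">>>" as name(argument=value, ...), one argument or row to a line, values as JSON. play_rows: Moves the arm, as the interface text tells. Its arguments: {"type":"object","properties":{"commands":{"type":"string"},"jaw":{"type":"number"},"squeeze":{"type":"number"}},"required":["commands"]}

```bash
mkdir -p pics; ls; cat > h.py <<'E'
import numpy as np,cv2
from cell import sense,grab_frame,camera_info,hand_in
def shot(n,tag):
    p,d=grab_frame(n); cv2.imwrite(f'pics/{tag}.png',p[:,:,::-1]); np.savez(f'pics/{tag}.npz',p=p,d=d); return p,d
def ray(n,uv):
    c=camera_info(n);K=np.array(c['intrinsics']);R=np.array(c['orientation']);o=np.array(c['origin'])
    uv=np.atleast_2d(np.float64(uv))
    if 'distortion' in c and c['distortion'] is not None:
        q=cv2.undistortPoints(uv[:,None],K,np.array(c['distortion']))[:,0]
    else: q=(uv-[K[0,2],K[1,2]])/[K[0,0],K[1,1]]
    v=np.c_[q[:,0],-q[:,1],-np.ones(len(q))]
    return o,v@R.T
def onz(n,uv,z):
    o,v=ray(n,uv); return o+v*((z-o[2])/v[:,2])[:,None]
E
python3 - <<'E'
from h import *
for n in('top','scene'):
    shot(n,n+'0'); print(camera_info(n))
print(sense())
E
```

```text
pics
{'intrinsics': array([[438.49428489,   0.        , 320.40961484],
       [  0.        , 438.49428489, 243.06340754],
       [  0.        ,   0.        ,   1.        ]]), 'origin': array([0.44336097, 0.02946857, 0.99731381]), 'orientation': array([[-0.0076515 ,  0.99385994, -0.11038059],
       [-0.99971227, -0.00509324,  0.02344008],
       [ 0.02273396,  0.11052818,  0.99361295]])}
{'intrinsics': array([[474.82450796,   0.        , 325.71504984],
       [  0.        , 474.82450796, 237.4169932 ],
       [  0.        ,   0.        ,   1.        ]]), 'origin': array([1.34756933, 0.03269344, 1.05508643]), 'orientation': array([[ 5.02970360e-04, -7.85171096e-01,  6.19278690e-01],
       [ 9.99989746e-01,  3.18198261e-03,  3.22219317e-03],
       [-4.50050697e-03,  6.19270720e-01,  7.85164646e-01]])}
{'time': 0.1, 'qpos': array([ 1.23190296e+00,  3.59482076e-01,  1.51132523e+00,  4.85635775e-05,
        1.27254317e+00, -1.15095833e-01]), 'qvel': array([ 3.17302058e-04, -5.37018890e-04, -1.66275773e-03, -3.76542877e-04,
       -1.49317558e-06,  1.73460158e-04]), 'effort': array([-9.94607872e-04, -5.28640330e+01, -2.79351532e+01, -3.54439962e-04,
        4.90590130e-03, -1.58216045e-05]), 'eef_pos': array([0.13294545, 0.5844622 , 0.24150803]), 'tcp_rot': array([[-6.28155095e-04,  2.21947452e-01,  9.75058426e-01],
       [-1.64240804e-03,  9.75057074e-01, -2.21948202e-01],
       [-9.99998454e-01, -1.74086169e-03, -2.47958791e-04]]), 'force': array([-1.09209777, -0.60643636,  0.91372267]), 'wrist_torque': array([-0.0289075 ,  0.01673042,  0.0056477 ]), 'width': 0.9972233519298358}
```

View pics/top0.png

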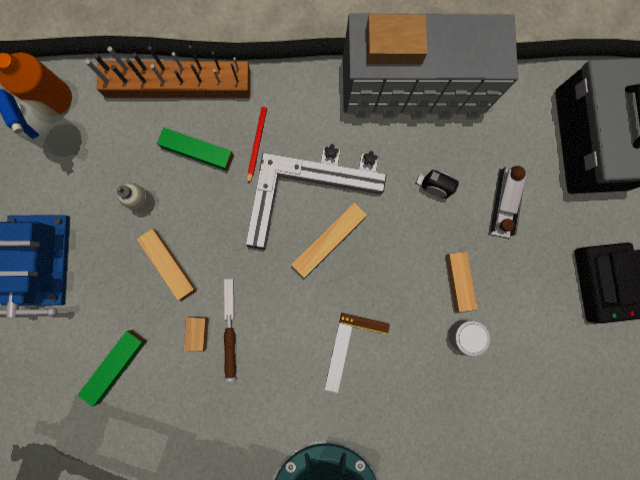

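View pics/scene0.png

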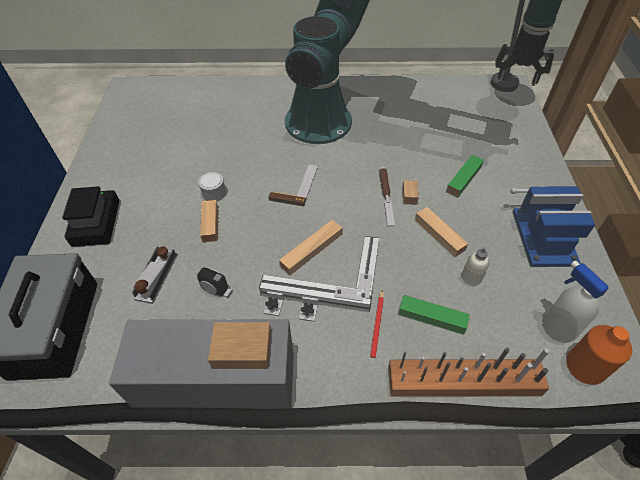

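The top view shows the fence corner near (268,165), a rail askew inside it at (330,240), one on the left at (165,265), one on the right at (463,282), and the offcut at (196,334). Next I measure them.

```bash
cat >> h.py <<'E'
def cloud(n,d):
    H,W=d.shape; u,v=np.meshgrid(np.arange(W),np.arange(H)); o,r=ray(n,np.c_[u.ravel(),v.ravel()])
    return (o+r*d.ravel()[:,None]).reshape(H,W,3)
def woods(p,n='top',zt=0.032,d=None):
    hsv=cv2.cvtColor(p,cv2.COLOR_RGB2HSV)
    m=cv2.inRange(hsv,(10,70,140),(25,200,255))
    if d is not None:
        z=cloud(n,d)[:,:,2]; m[(z<0.02)|(z>0.045)]=0
    cs,_=cv2.findContours(m,cv2.RETR_EXTERNAL,cv2.CHAIN_APPROX_NONE)
    out=[]
    for c in cs:
        if cv2.contourArea(c)<150: continue
        w=onz(n,c[:,0],zt)[:,:2]*1000
        (cx,cy),(a,b),t=cv2.minAreaRect(w.astype(np.float32))
        if a<b: a,b,t=b,a,t+90
        t=(t+90)%180-90
        out.append((cx,cy,a,b,t,c[:,0].mean(0)))
    return out
E
python3 - <<'E'
from h import *
np.set_printoptions(precision=1,suppress=True)
f=np.load('pics/top0.npz');p,d=f['p'],f['d']
for dd in(None,d):
  for o in woods(p,d=dd): print(np.array(o[:5]),o[5])
X=cloud('top',d)*1000
for uv in((330,240),(165,265),(463,282),(330,172),(258,215),(300,300),(230,360)): print(uv,X[uv[1],uv[0]])
f=np.load('pics/scene0.npz')
for dd in(None,f['d']):
  for o in woods(f['p'],'scene',d=dd): print('s',np.array(o[:5]),o[5])
# fence: zoom
cv2.imwrite('pics/fz.png',cv2.resize(p[140:260,230:400][:,:,::-1],None,fx=4.5,fy=4.5,interpolation=cv2.INTER_CUBIC))
z=X[:,:,2]
cv2.imwrite('pics/fd.png',cv2.resize(np.clip(z[140:260,230:400]*4,0,255).astype(np.uint8),None,fx=4.5,fy=4.5,interpolation=0))
E
```

```text
[355.8 280.3  70.   40.7  -2.4] [193.9 334.2]
[ 464.9 -308.   130.6   41.1    7.6] [463.1 281.2]
[506.8 348.4 165.   41.5  35. ] [164.5 264. ]
[559.2 -12.1 199.2  41.2 -45.2] [328.3 239.6]
[931.7 465.7 105.   48.7  80.6] [119.4  79.2]
[941.3 185.5  63.5  23.2  -1.3] [241.8  74.7]
[941.1 241.3  82.   62.9 -89.8] [217.7  74. ]
[940.7 326.5  83.2  62.8 -89.7] [179.7  74.2]
[1046.6 -178.6  133.2   94.8  -89.7] [397.4  33.6]
[355.8 280.3  70.   40.7  -2.4] [193.9 334.2]
[ 464.1 -308.1  129.    40.9    7.5] [463.2 281.5]
[506.3 348.  163.7  41.5  35. ] [164.6 264.2]
[559.1 -12.1 199.1  40.6 -45.4] [328.1 240. ]
[941.  261.7  64.1  38.   -3. ] [208.   75.8]
[942.  304.7  61.2  38.7   1.6] [188.8  74.2]
(330, 240) [557.7 -14.8  29.1]
(165, 265) [504.3 347.7  29.5]
(463, 282) [ 462.4 -307.8   32.1]
(330, 172) [709.5 -15.8  40.7]
(258, 215) [612.6 144.   40.5]
(300, 300) [425.3  52.9   0.4]
(230, 360) [298.2 204.   22.9]
s [930.9 345.2 342.4  67.2  89.9] [473.9 372.9]
s [858.6 687.3  93.1  88.8  40.2] [610.3 344.1]
s [ 846.4 -175.2  133.1   94.4   89.9] [238.9 341. ]
s [559.5 -10.9 199.8  41.1 -45.5] [310.5 243.5]
s [506.8 350.2 164.   41.8  35.2] [441.5 227.9]
s [ 464.6 -307.2  129.7   41.1    7.5] [207.7 217.4]
s [353.7 281.2  66.6  40.6  -2.3] [410.4 188.4]
s [174.6 948.9 453.8  11.8  -0. ] [614. 151.]
s [559.6 -11.1 199.3  41.1 -45.5] [310.3 243.6]
s [506.9 350.  164.   41.5  35.2] [441.5 228. ]
s [ 464.6 -307.2  129.7   41.1    7.5] [207.7 217.4]
s [353.7 281.2  66.6  40.6  -2.3] [410.4 188.4]
```

View pics/fz.png

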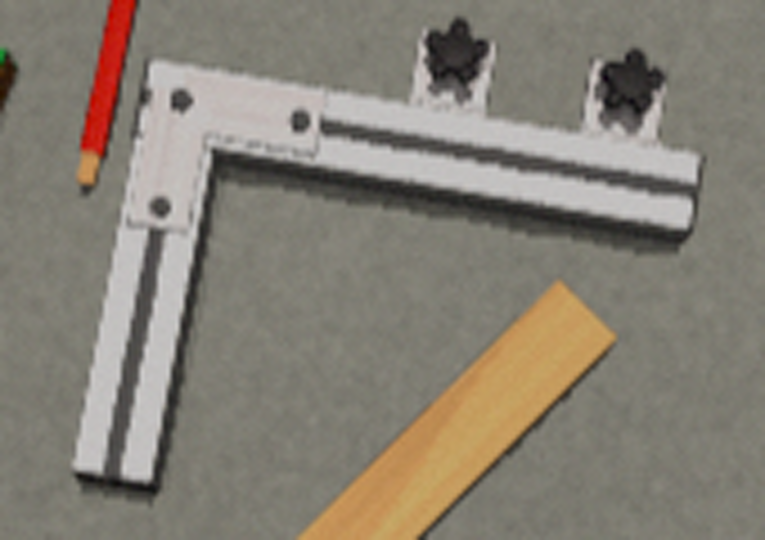

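View pics/fd.png

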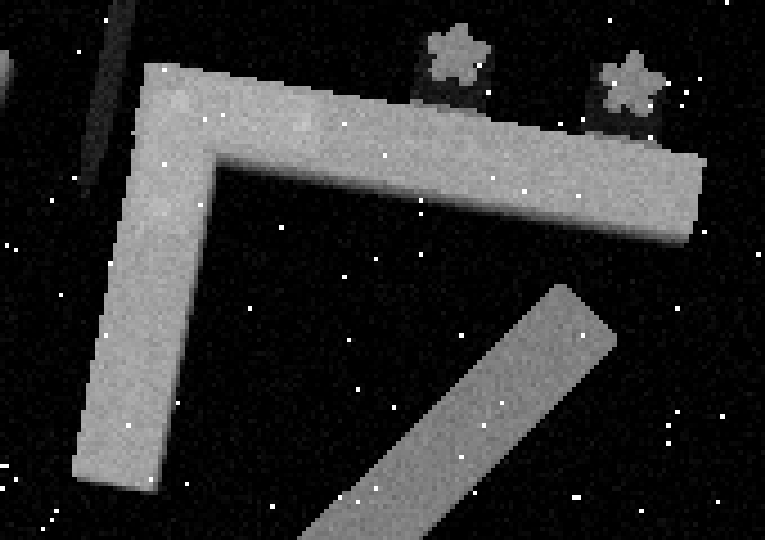

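```bash
cat > fence.py <<'E'
from h import *
np.set_printoptions(precision=2,suppress=True)
def edges(n,tag):
    f=np.load(f'pics/{tag}.npz');p,d=f['p'],f['d']
    hsv=cv2.cvtColor(p,cv2.COLOR_RGB2HSV)
    g=cv2.GaussianBlur(cv2.cvtColor(p,cv2.COLOR_RGB2GRAY),(3,3),0).astype(np.float32)
    # rough frame: corner C, yaw a (fence y axis direction)
    C=np.array([0.690,0.123]);th=None
    o=camera_info(n);K=np.array(o['intrinsics']);R=np.array(o['orientation']);t=np.array(o['origin'])
    def pix(P):
        q=(P-t)@R; return np.c_[K[0,0]*q[:,0]/-q[:,2]+K[0,2],K[1,1]*-q[:,1]/-q[:,2]+K[1,2]]
    X=cloud(n,d)
    return g,X,pix
def sample(g,uv): return cv2.remap(g,uv[:,0].astype(np.float32)[None],uv[:,1].astype(np.float32)[None],cv2.INTER_LINEAR)[0]
def fit(n,tag,th,C,verbose=True):
    g,X,pix=edges(n,tag)
    for it in range(3):
        fx=np.array([np.cos(th),np.sin(th)]);fy=np.array([-np.sin(th),np.cos(th)])
        def edge(axis,rng,s0):
            # scan across inner face; bright(top)->dark
            pts=[]
            for r in rng:
                s=np.arange(s0-0.012,s0+0.012,0.00025)
                P=C+(s[:,None]*fx+r*fy if axis==0 else r*fx+s[:,None]*fy)
                v=sample(g,pix(np.c_[P,np.full(len(s),0.04)]))
                k=np.argmax(np.abs(np.gradient(cv2.GaussianBlur(v[None],(9,1),2)[0])))
                pts.append(P[k])
            return np.array(pts)
        out={}
        for nm,ax,rng,s0 in(('armin',0,np.arange(-.22,-.08,.005),0),('armout',0,np.r_[np.arange(-.235,-.2,.005),np.arange(-.14,-.08,.005)],.04),('stopin',1,np.arange(-.16,-.07,.005),0),('stopout',1,np.arange(-.16,-.07,.005),.04)):
            P=edge(ax,rng,s0)
            l=cv2.fitLine(P.astype(np.float32),cv2.DIST_HUBER,0,1e-4,1e-4).ravel()
            a=np.arctan2(l[1],l[0]); a=a-np.pi/2 if ax==0 else a
            a=(a+np.pi/2)%np.pi-np.pi/2
            out[nm]=(a,l[2:],np.abs((P-l[2:])@np.array([-l[1],l[0]])).mean())
        th=(out['armin'][0]+out['stopin'][0])/2
        fx=np.array([np.cos(th),np.sin(th)]);fy=np.array([-np.sin(th),np.cos(th)])
        x0=out['armin'][1]@fx;y0=out['stopin'][1]@fy
        C=x0*fx+y0*fy
    print(n,'C mm',C*1000,'th',np.degrees(th),{k:(round(np.degrees(v[0]),2),round(v[2]*1000,2)) for k,v in out.items()},
     'arm w',(out['armout'][1]@fx-x0)*1000,'stop w',(out['stopout'][1]@fy-y0)*1000)
    return C,th
if __name__=='__main__':
    g,X,pix=edges('top','top0')
    z=X[:,:,2]; 
    # rough from depth
    a=onz('top',[[213,160-8+0],[278,174]],.04)
    # crop fz: corner inner (210,135)/4.5+(230,140)
    q=onz('top',[[230+207/4.5,140+140/4.5],[230+688/4.5,140+228/4.5],[230+157/4.5,140+483/4.5]],.04)[:,:2]
    print(q*1000)
    d=q[0]-q[1]; th0=np.arctan2(d[1],d[0])-np.pi/2
    print(np.degrees(th0))
    fit('top','top0',th0,q[0]); fit('scene','scene0',th0,q[0])
E
python3 fence.py
```

```text
[[ 711.86  104.83]
 [ 666.78 -133.64]
 [ 540.93  128.49]]
-10.705068131464536
top C mm [708.71 102.91] th -10.094743 {'armin': (np.float32(-10.05), np.float64(0.43)), 'armout': (np.float32(-10.72), np.float64(3.59)), 'stopin': (np.float32(-10.14), np.float64(0.36)), 'stopout': (np.float32(-9.97), np.float64(0.44))} arm w 39.42263 stop w 38.624435
scene C mm [735.47 110.9 ] th -12.208006 {'armin': (np.float32(-13.87), np.float64(3.08)), 'armout': (np.float32(-16.7), np.float64(4.07)), 'stopin': (np.float32(-10.54), np.float64(3.19)), 'stopout': (np.float32(-11.75), np.float64(0.7))} arm w 28.9011 stop w 23.928165
```

Fence corner is at about (708.7, 102.9) mm, turned −10.1°. The long rail (199 × 41 mm measured) is the one lying inside. The two views agree to within about 2 mm, and the measured sizes and heights match the given ones. Moving over the long rail now.

```bash
cat >> h.py <<'E'
C=np.array([708.7,102.9]);TH=np.radians(-10.1)
FX=np.array([np.cos(TH),np.sin(TH)]);FY=np.array([-np.sin(TH),np.cos(TH)])
def f2w(x,y): return C+x*FX+y*FY
def w2f(p): return np.array([(np.array(p)-C)@FX,(np.array(p)-C)@FY])
def plan(xy,z,yaw=None):
    s=sense();p=np.array(s['eef_pos'])*1000;R=np.array(s['tcp_rot'])
    d=np.r_[xy,z]-p; y0=np.degrees(np.arctan2(R[1,1],R[0,1]))
    t=0 if yaw is None else (y0-yaw+90)%180-90
    print('t %.2f'%s['time'],'tcp',p.round(1),'fence',w2f(p[:2]).round(1),'yaw %.2f'%y0,'tool delta',(d@R).round(1),'turn %.2f'%t,'F',np.round(s['force'],1),'w %.3f'%s['width'],'q6 %.2f'%s['qpos'][5])
E
python3 -c "
from h import *
plan([559.3,-11.5],120,44.7)"
```

```text
t 0.10 tcp [132.9 584.5 241.5] fence [-651.3  373.1] yaw 77.18 tool delta [ 122.2 -486.3  548. ] turn 32.48 F [-1.1 -0.6  0.9] w 0.997 q6 -0.12
```

>>> play_rows(
  commands="0 -32 36 0;0 -32 36 0;0 -32 36 0;0 -32 36 0;0 -32 36 0;0 -32 36 0;0 -32 36 0;0 -32 36 0;0 -32 36 0;0 -32 36 0",
  jaw=66,
  squeeze=40,
)

```text
time: 1.1
eef_pos: [0.4137, 0.1913, 0.2422]
tcp_rot: [[-0.0, 0.222, 0.975], [-0.0, 0.975, -0.222], [-1.0, -0.0, -0.0]]
force: [0.9, 0.8, -0.3]
width: 0.774
```

>>> play_rows(
  commands="0 -33 38 0;0 -33 38 0;0 -33 38 0;0 -33 37 0;0 -34 37 0;30 0 0 8;30 0 0 8;30 0 0 8;30 0 0 8;0 0 0 0",
)

```text
time: 2.1
eef_pos: [0.5553, -0.0091, 0.1184]
tcp_rot: [[-0.009, 0.706, 0.708], [0.001, 0.708, -0.706], [-1.0, -0.005, -0.007]]
force: [-0.1, 0.3, -0.0]
width: 0.775
```

```bash
python3 -c "
from h import *
plan([559.3,-11.5],12,44.7)"
```

```text
t 2.10 tcp [555.3  -9.1 118.4] fence [-131.4 -137.2] yaw 45.09 tool delta [106.4   1.7   5.2] turn 0.39 F [-0.1  0.3 -0. ] w 0.775 q6 -0.93
```

>>> play_rows(
  commands="30 1 3 0.4;30 0 0 0;28 0 0 0;12 0 0 0;5 0 0 0;0 0 0 0",
)

```text
time: 2.7
eef_pos: [0.5622, -0.0109, 0.0179]
tcp_rot: [[0.0, 0.709, 0.705], [-0.0, 0.705, -0.709], [-1.0, 0.0, 0.0]]
force: [0.1, -0.6, -0.3]
width: 0.774
```

```bash
python3 -c "
from h import *
plan([559.3,-11.5],12,44.7)"
```

```text
t 2.70 tcp [562.2 -10.9  17.9] fence [-124.2 -137.7] yaw 44.86 tool delta [ 5.9 -2.5 -1.7] turn 0.16 F [ 0.1 -0.6 -0.3] w 0.774 q6 -0.92
```

>>> play_rows(
  commands="5 -2 -2 0;0 0 0 0;0 0 0 0",
)

```text
time: 3.0
eef_pos: [0.5591, -0.0109, 0.013]
tcp_rot: [[0.001, 0.71, 0.705], [-0.0, 0.705, -0.71], [-1.0, 0.0, 0.001]]
force: [0.6, 0.6, 0.9]
width: 0.775
```

>>> play_rows(
  commands="0 0 0 0;0 0 0 0;0 0 0 0;0 0 0 0;0 0 0 0;0 0 0 0",
  jaw=30,
)

```text
time: 3.6
eef_pos: [0.5593, -0.011, 0.0129]
tcp_rot: [[0.001, 0.71, 0.704], [-0.0, 0.704, -0.71], [-1.0, 0.0, 0.001]]
force: [-0.4, 0.9, 6.2]
width: 0.486
```

```bash
python3 -c "
from h import *
plan(f2w(-50,-107),25,-10.1)"
```

```text
t 3.60 tcp [559.3 -11.   12.9] fence [-127.1 -138.3] yaw 44.78 tool delta [-12.1  70.   45.1] turn 54.88 F [-0.4  0.9  6.2] w 0.486 q6 -0.92
```

>>> play_rows(
  commands="-15 0 0 0;0 0 0 7.8;0 0 0 7.8;0 0 0 7.8;0 0 0 7.8;0 0 0 7.8;0 0 0 7.9;0 0 0 8;0 25 -8 0;0 25 -8 0",
)

```text
time: 4.6
eef_pos: [0.6103, -0.0038, 0.0269]
tcp_rot: [[-0.002, 0.984, -0.176], [0.0, -0.176, -0.984], [-1.0, -0.002, 0.0]]
force: [1.7, -0.2, -1.2]
width: 0.486
```

>>> play_rows(
  commands="0 15 -6 0;0 8 -4 0;0 0 0 0;0 0 0 0",
)

```text
time: 5.0
eef_pos: [0.6339, 0.002, 0.0268]
tcp_rot: [[-0.002, 0.984, -0.176], [0.0, -0.176, -0.984], [-1.0, -0.002, 0.0]]
force: [0.4, 0.7, -1.4]
width: 0.49
```

```bash
python3 -c "
from h import *
shot('top','top1')
import numpy as np
f=np.load('pics/top1.npz')
for o in woods(f['p'],zt=.045): print(np.round(o[:5],1),o[5].round(),w2f(o[:2]).round(1))
plan(f2w(-48,-107),14,-10.1)"
```

```text
[ 464.5 -303.5  129.1   41.3    7.4] [463. 281.] [-169.2 -442.9]
[506.1 343.8 162.9  41.6  35. ] [165. 264.] [-241.7  201.6]
[622.4 -52.3  44.7  31.   -0.9] [349. 209.] [ -57.7 -167.9]
[ 6.428e+02  4.910e+01  4.490e+01  3.090e+01 -3.000e-01] [301. 202.] [-55.4 -64.5]
[934.  301.  260.3  66.9 -89.7] [194.  73.] [187.1 234.5]
[933.5 459.1 100.   66.5 -89.8] [115.  76.] [158.8 390.1]
[1037.4 -175.5  133.6   96.2  -89.7] [397.  34.] [ 372.4 -216.5]
t 5.05 tcp [633.6   1.9  26.8] fence [ -56.2 -112.6] yaw -10.12 tool delta [12.8  8.2 -5.6] turn -0.02 F [ 0.4  1.  -2.3] w 0.483 q6 0.07
```

View pics/top1.png

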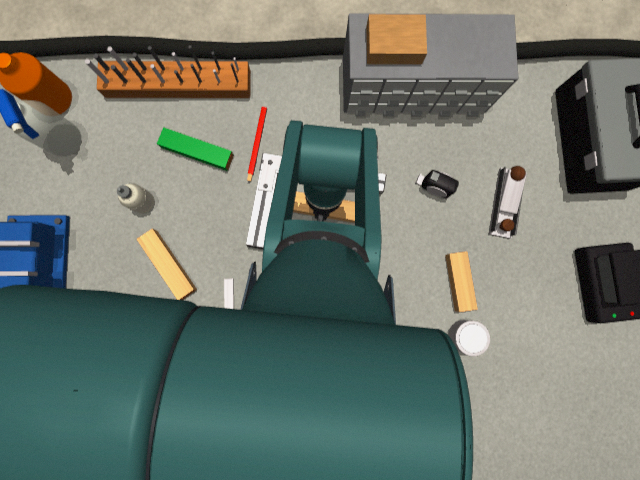

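>>> play_rows(
  commands="8 4 -3 0;3 4 -3 0;0 0 -3 0;0 0 0 0",
)

```text
time: 5.45
eef_pos: [0.6447, 0.0098, 0.016]
tcp_rot: [[-0.0, 0.984, -0.175], [0.0, -0.175, -0.984], [-1.0, -0.0, -0.0]]
force: [-0.2, 0.2, -1.6]
width: 0.486
```

>>> play_rows(
  commands="0 0 -1.5 0;0 0 -1.5 0;0 0 0 0",
)

```text
time: 5.75
eef_pos: [0.6453, 0.0125, 0.0164]
tcp_rot: [[0.0, 0.984, -0.176], [-0.0, -0.176, -0.984], [-1.0, 0.0, 0.0]]
force: [-0.1, 0.1, -2.4]
width: 0.483
```

```bash
python3 -c "
from h import *
plan(f2w(-48,-100),14,-10.1)"
```

```text
t 5.75 tcp [645.3  12.5  16.4] fence [ -46.5 -100.1] yaw -10.11 tool delta [ 2.4 -1.5 -0.1] turn -0.01 F [-0.1  0.1 -2.4] w 0.483 q6 0.09
```

>>> play_rows(
  commands="2 0 -1 0;0 0 -1 0;0 0 -1 0;0 0 0 0",
)

```text
time: 6.15
eef_pos: [0.6457, 0.0137, 0.0143]
tcp_rot: [[-0.0, 0.985, -0.175], [-0.002, -0.175, -0.985], [-1.0, -0.0, 0.002]]
force: [-1.9, -6.7, -1.4]
width: 0.483
```

>>> play_rows(
  commands="0 0 -1 0;0 0 -1 0;0 0 0 0",
)

```text
time: 6.45
eef_pos: [0.6458, 0.0137, 0.0143]
tcp_rot: [[-0.001, 0.985, -0.174], [-0.005, -0.174, -0.985], [-1.0, -0.0, 0.005]]
force: [-2.4, -14.9, -0.5]
width: 0.484
```

>>> play_rows(
  commands="0 0 1 0;0 0 0 0;0 0 0 0",
  jaw=54,
)

```text
time: 6.75
eef_pos: [0.6462, 0.0165, 0.0145]
tcp_rot: [[0.0, 0.984, -0.176], [0.0, -0.176, -0.984], [-1.0, 0.0, -0.0]]
force: [-0.3, 0.4, 0.4]
width: 0.631
```

>>> play_rows(
  commands="-30 0 0 0;-20 -20 0 0;0 -22 0 -8;0 0 0 -8.2;0 0 0 -8.2;0 0 0 -8.2;0 0 0 -8.2;0 0 0 -8.2;0 0 0 -8.2;0 0 0 -8.2",
)

```text
time: 7.75
eef_pos: [0.6048, 0.0242, 0.0645]
tcp_rot: [[0.0, 0.564, 0.825], [0.0, 0.825, -0.564], [-1.0, 0.0, 0.0]]
force: [0.1, 0.1, -0.7]
width: 0.631
```

>>> play_rows(
  commands="0 0 0 -8.2;0 0 0 -8.2;0 0 0 -8.2;0 0 0 0",
  jaw=85,
)

```text
time: 8.15
eef_pos: [0.6048, 0.0241, 0.0644]
tcp_rot: [[0.0, 0.174, 0.985], [0.0, 0.985, -0.174], [-1.0, 0.0, 0.0]]
force: [0.3, -0.5, 0.8]
width: 0.995
```

```bash
python3 -c "
from h import *
plan(f2w(-88,-100),11,79.9)"
```

```text
t 8.15 tcp [604.8  24.1  64.4] fence [-88.5 -95.8] yaw 79.97 tool delta [53.4 -4.2  0.5] turn 0.07 F [ 0.3 -0.5  0.8] w 0.995 q6 -1.47
```

>>> play_rows(
  commands="30 -4 0 0;23 0 0 0;0 0 5 0;0 0 5 0;0 0 5 0;0 0 5 0;0 0 5 0;0 0 0 0",
)

```text
time: 8.95
eef_pos: [0.6302, 0.015, 0.0121]
tcp_rot: [[0.002, 0.176, 0.984], [-0.0, 0.984, -0.176], [-1.0, 0.0, 0.002]]
force: [0.4, -0.3, 0.2]
width: 0.995
```

>>> play_rows(
  commands="0 0 3 0;0 0 2 0;0 0 2 0;0 0 0 0",
)

```text
time: 9.35
eef_pos: [0.6357, 0.0139, 0.0113]
tcp_rot: [[0.0, 0.176, 0.984], [-0.0, 0.984, -0.176], [-1.0, -0.0, 0.0]]
force: [-2.2, 0.5, 0.8]
width: 0.995
```

```bash
python3 -c "
from h import *
plan(f2w(-53,-100),11,79.9)"
```

```text
t 9.35 tcp [635.7  13.9  11.3] fence [ -56.2 -100.4] yaw 79.87 tool delta [0.3 0.4 3.2] turn -0.03 F [-2.2  0.5  0.8] w 0.995 q6 -1.48
```

>>> play_rows(
  commands="0 0 2 0;0 0 1.5 0;0 0 1 0;0 0 0 0",
)

```text
time: 9.75
eef_pos: [0.6396, 0.0133, 0.0112]
tcp_rot: [[-0.001, 0.176, 0.984], [0.0, 0.984, -0.176], [-1.0, -0.0, -0.001]]
force: [-3.1, 1.4, 1.5]
width: 1.0
```

>>> play_rows(
  commands="0 0 1 0;0 0 1 0;0 0 0 0",
)

```text
time: 10.05
eef_pos: [0.6396, 0.0133, 0.0112]
tcp_rot: [[-0.004, 0.176, 0.984], [0.0, 0.984, -0.176], [-1.0, -0.0, -0.004]]
force: [-9.0, 1.5, 5.7]
width: 0.997
```

```bash
python3 -c "
from h import *
plan(f2w(-53,-100),11,79.9)"
```

```text
t 10.05 tcp [639.6  13.3  11.2] fence [ -52.4 -100.3] yaw 79.87 tool delta [ 0.2  0.3 -0.6] turn -0.03 F [-9.   1.5  5.7] w 0.997 q6 -1.48
```

>>> play_rows(
  commands="0 0 1.5 0;0 0 1 0;0 0 0 0",
)

```text
time: 10.35
eef_pos: [0.6395, 0.0133, 0.011]
tcp_rot: [[-0.009, 0.176, 0.984], [0.001, 0.984, -0.176], [-1.0, -0.001, -0.009]]
force: [-13.5, 2.9, 11.5]
width: 0.996
```

>>> play_rows(
  commands="0 0 -12 0;-10 -25 -12 0;0 -40 0 0;0 -40 0 0;0 -35 0 0;0 0 30 0;0 0 26 0;0 0 0 0",
  jaw=0,
)

```text
time: 11.15
eef_pos: [0.654, -0.1325, 0.0214]
tcp_rot: [[0.003, 0.176, 0.984], [-0.001, 0.984, -0.176], [-1.0, -0.001, 0.004]]
force: [0.2, -0.4, 0.5]
width: -0.0
```

```bash
python3 -c "
from h import *
plan(f2w(-21,-214),17,79.9)"
```

```text
t 11.15 tcp [ 654.  -132.5   21.4] fence [ -12.6 -241.3] yaw 79.84 tool delta [ 4.3 27.3 -8.5] turn -0.06 F [ 0.2 -0.4  0.5] w -0.000 q6 -1.70
```

>>> play_rows(
  commands="4 0 -8 0;0 12 0 0;0 8 0 0;0 4 0 0;0 0 0 0",
)

```text
time: 11.65
eef_pos: [0.6476, -0.1047, 0.0176]
tcp_rot: [[0.0, 0.174, 0.985], [-0.0, 0.985, -0.174], [-1.0, -0.0, 0.0]]
force: [-0.4, 0.0, 0.2]
width: 0.001
```

>>> play_rows(
  commands="0 2 0 0;0 2 0 0;0 1 0 0;0 0 0 0",
)

```text
time: 12.05
eef_pos: [0.6482, -0.1038, 0.0176]
tcp_rot: [[-0.0, 0.175, 0.985], [-0.004, 0.985, -0.175], [-1.0, -0.004, 0.0]]
force: [-3.9, -9.4, 1.7]
width: -0.005
```

```bash
python3 -c "
from h import *
plan(f2w(-21,-214),17,79.9)"
```

```text
t 12.05 tcp [ 648.2 -103.8   17.6] fence [ -23.4 -214.1] yaw 79.92 tool delta [0.6 0.1 2.4] turn 0.02 F [-3.9 -9.4  1.7] w -0.005 q6 -1.65
```

>>> play_rows(
  commands="0 1.5 0 0;0 0 0 0;0 -10 0 0;-40 -10 0 0;-40 0 0 0;-40 0 0 0;0 0 -40 0;0 0 -40 0;0 0 -20 0",
  jaw=66,
)

```text
time: 12.95
eef_pos: [0.5432, -0.1009, 0.1375]
tcp_rot: [[-0.002, 0.176, 0.984], [0.001, 0.984, -0.176], [-1.0, 0.0, -0.002]]
force: [-0.6, 0.2, -0.8]
width: 0.773
```

```bash
python3 -c "
from h import *
plan([506.8,349.0],120,35.1+90)
plan([506.8,349.0],120,35.1-90)"
```

```text
t 12.95 tcp [ 543.2 -100.9  137.5] fence [-127.2 -229.7] yaw 79.85 tool delta [  17.8  436.5 -115. ] turn -45.25 F [-0.6  0.2 -0.8] w 0.773 q6 -1.70
t 12.95 tcp [ 543.2 -100.9  137.5] fence [-127.2 -229.7] yaw 79.85 tool delta [  17.8  436.5 -115. ] turn -45.25 F [-0.6  0.2 -0.8] w 0.773 q6 -1.70
```

>>> play_rows(
  commands="0 44 -11.5 0;0 44 -11.5 0;0 44 -11.5 0;0 44 -11.5 0;0 44 -11.5 0;0 44 -11.5 0;0 44 -11.5 0;0 43 -11.5 0;0 43 -11.5 0;0 42 -11.5 0",
)

```text
time: 13.95
eef_pos: [0.51, 0.3497, 0.1375]
tcp_rot: [[0.001, 0.176, 0.984], [0.0, 0.984, -0.176], [-1.0, 0.0, 0.0]]
force: [1.5, 0.0, 0.3]
width: 0.773
```

>>> play_rows(
  commands="0 0 0 8.5;0 0 0 8.5;0 0 0 8.5;0 0 0 8.5;0 0 0 8.5;0 0 0 8.5;0 0 0 8.5;0 0 0 8.5;0 0 0 8.5;0 0 0 8.5",
)

```text
time: 14.95
eef_pos: [0.5103, 0.3477, 0.1373]
tcp_rot: [[0.0, 0.995, -0.096], [0.0, -0.096, -0.995], [-1.0, 0.0, -0.0]]
force: [-0.5, 0.1, -0.3]
width: 0.775
```

>>> play_rows(
  commands="10 0 0 8.5;10 0 0 8.5;10 0 0 8.5;10 0 0 8.5;10 0 0 8.5;0 0 0 7.2;0 0 0 0",
)

```text
time: 15.65
eef_pos: [0.5101, 0.3476, 0.0869]
tcp_rot: [[-0.001, 0.575, -0.818], [-0.0, -0.818, -0.575], [-1.0, -0.0, 0.001]]
force: [0.1, -0.6, 0.8]
width: 0.773
```

```bash
python3 -c "
from h import *
shot('top','top2')
f=np.load('pics/top2.npz')
for o in woods(f['p']): print(np.round(o[:5],1),o[5].round(),w2f(o[:2]).round(1))
p,d=shot('scene','scene2')
for o in woods(p,'scene'): print('s',np.round(o[:5],1),o[5].round(),w2f(o[:2]).round(1))
plan([506.8,349.0],14,-54.9)"
```

```text
[358.8 288.9  61.4  25.6   1.5] [188. 334.] [-377.1  121.8]
[ 464.9 -308.2  130.6   41.3    7.6] [463. 281.] [-167.9 -447.4]
[667.9  -4.7 199.8  42.3  79.7] [325. 191.] [ -21.3 -113.1]
[931.8 466.3 107.   55.1  79.4] [119.  79.] [155.9 396.9]
[941.1 228.2 110.5  63.  -89.7] [225.  74.] [206.8 164.1]
[941.9 326.6  83.4  65.2 -89.8] [180.  74.] [190.4 261.1]
[942.8 392.4  63.8  40.9   1.9] [151.  73.] [179.7 326. ]
[1045.3 -178.3  134.    97.5  -89.6] [397.  33.] [ 380.8 -217.8]
s [929.7 345.4 343.1  69.6  89.9] [473. 373.] [175.1 277.5]
s [855.8 689.9  98.6  94.6  -9.5] [614. 341.] [ 41.9 603.7]
s [ 846.5 -174.9  133.6   94.4   89.8] [239. 341.] [ 184.4 -249.4]
s [665.8  -3.6 199.7  37.7  79.9] [314. 276.] [ -23.6 -112.3]
s [544.2 376.4  72.7  41.7  35. ] [452. 238.] [-209.9  240.4]
s [ 464.4 -307.2  130.1   41.1    7.5] [208. 217.] [-168.6 -446.6]
s [174.6 948.9 453.8  11.8  -0. ] [614. 151.] [-674.2  739.3]
t 15.75 tcp [510.5 347.8  87.5] fence [-238.1  206.4] yaw -54.64 tool delta [73.5 -3.1  2.3] turn 0.26 F [-0.   0.1  0.6] w 0.776 q6 1.44
```

View pics/top2.png

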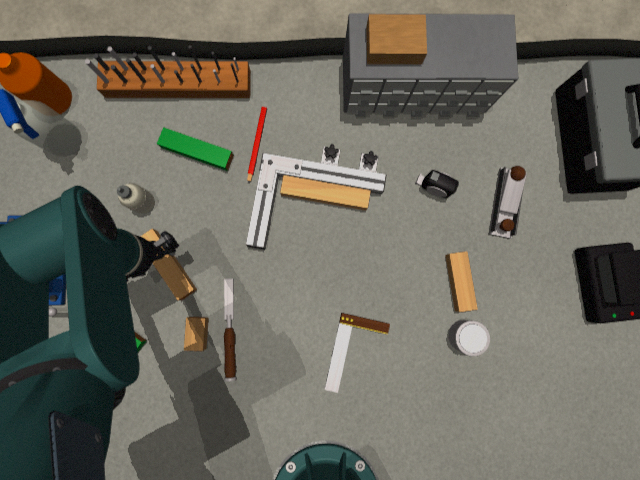

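The top view shows the long rail lying along the arm, with its left end at px 281 and the stop's inner face at about px 273. That leaves a gap of roughly 13 mm at the stop. Most likely opening the jaws while they touched the rail end kicked it back. I'll push that end again and retreat with the jaws shut.

```bash
python3 -c "
from h import *
plan(f2w(-20,-238),120,-10.1)"
```

```text
t 15.75 tcp [510.5 347.8  87.5] fence [-238.1  206.4] yaw -54.64 tool delta [-32.6 467.1 163.7] turn -44.54 F [-0.   0.1  0.6] w 0.776 q6 1.44
```

>>> play_rows(
  commands="-10 0 0 -8;-10 0 0 -8;-10 0 0 -8;-10 0 0 -8;0 0 0 -8;0 0 0 -4.5;0 0 0 0",
  jaw=0,
)

```text
time: 16.45
eef_pos: [0.5105, 0.3479, 0.1278]
tcp_rot: [[0.001, 0.984, -0.176], [0.0, -0.176, -0.984], [-1.0, 0.001, -0.001]]
force: [0.8, -0.4, 0.4]
width: 0.002
```

```bash
python3 -c "
from h import *
plan(f2w(-20,-240),120,-10.1)"
```

```text
t 16.45 tcp [510.5 347.9 127.8] fence [-238.1  206.4] yaw -10.15 tool delta [  7.8 218.5 446.2] turn -0.05 F [ 0.8 -0.4  0.4] w 0.002 q6 0.66
```

>>> play_rows(
  commands="0 21 44 0;0 22 44 0;0 22 44 0;0 22 44 0;0 22 45 0;0 22 45 0;0 22 45 0;0 22 45 0;0 22 45 0;0 21 45 0",
)

```text
time: 17.45
eef_pos: [0.6451, -0.1319, 0.1275]
tcp_rot: [[0.001, 0.984, -0.18], [-0.0, -0.18, -0.984], [-1.0, 0.001, 0.0]]
force: [0.9, 0.4, -0.3]
width: 0.002
```

>>> play_rows(
  commands="35 0 0 0;35 0 0 0;30 0 0 0;10 0 0 0;0 0 0 0",
)

```text
time: 17.95
eef_pos: [0.6434, -0.1293, 0.0159]
tcp_rot: [[-0.003, 0.984, -0.179], [0.001, -0.179, -0.984], [-1.0, -0.003, -0.0]]
force: [-0.5, 0.2, 0.7]
width: 0.0
```

```bash
python3 -c "
from h import *
plan(f2w(-20,-213),17,-10.1)"
```

```text
t 17.95 tcp [ 643.4 -129.3   15.9] fence [ -23.5 -240. ] yaw -10.34 tool delta [ -1.1   3.4 -27. ] turn -0.24 F [-0.5  0.2  0.7] w 0.000 q6 -0.12
```

>>> play_rows(
  commands="0 2 -8 0;0 1 -6 0;0 0 -5 0;0 0 -4 0;0 0 -3 0;0 0 -2 0;0 0 0 0",
)

```text
time: 18.65
eef_pos: [0.6526, -0.1023, 0.0174]
tcp_rot: [[0.0, 0.984, -0.179], [0.0, -0.179, -0.984], [-1.0, 0.0, -0.0]]
force: [1.0, -1.4, 1.0]
width: -0.002
```

```bash
python3 -c "
from h import *
plan(f2w(-20,-213),17,-10.1)"
```

```text
t 18.65 tcp [ 652.6 -102.3   17.4] fence [ -19.2 -211.8] yaw -10.32 tool delta [ 0.4 -0.8  1.2] turn -0.22 F [ 1.  -1.4  1. ] w -0.002 q6 -0.08
```

>>> play_rows(
  commands="0 0 -1 0;0 0 -1 0;0 0 -1 0;0 0 0 0",
)

```text
time: 19.05
eef_pos: [0.6527, -0.1019, 0.0173]
tcp_rot: [[-0.001, 0.984, -0.179], [-0.003, -0.179, -0.984], [-1.0, -0.0, 0.003]]
force: [-2.2, -10.0, 1.9]
width: 0.001
```

>>> play_rows(
  commands="0 0 -1 0;0 0 -1 0;0 0 0 0",
)

```text
time: 19.35
eef_pos: [0.6537, -0.1019, 0.0173]
tcp_rot: [[0.001, 0.984, -0.178], [-0.006, -0.178, -0.984], [-1.0, 0.002, 0.005]]
force: [-1.4, -17.7, 0.2]
width: -0.001
```

```bash
python3 -c "
from h import *
plan(f2w(-20,-213),17,-10.1)"
```

```text
t 19.35 tcp [ 653.7 -101.9   17.3] fence [ -18.2 -211.3] yaw -10.27 tool delta [ 0.3 -1.8  1.7] turn -0.17 F [ -1.4 -17.7   0.2] w -0.001 q6 -0.07
```

>>> play_rows(
  commands="0 0 4 0;0 0 6 0;0 0 15 0;-40 0 5 0;-40 0 0 0;-30 -40 0 0;0 -22 -44 0;0 -22 -44 0;0 -22 -44 0;0 -22 -44 0",
)

```text
time: 20.35
eef_pos: [0.5528, 0.0698, 0.1275]
tcp_rot: [[0.0, 0.984, -0.18], [0.0, -0.18, -0.984], [-1.0, 0.0, -0.0]]
force: [-0.5, 0.4, 0.2]
width: -0.001
```

>>> play_rows(
  commands="0 -20 -44 0;0 -20 -44 0;0 -20 -44 0;0 -20 -44 0;0 -20 -44 0;0 0 -40 8;0 0 0 8;0 0 0 8;0 0 0 8",
  jaw=66,
)

```text
time: 21.25
eef_pos: [0.5017, 0.3426, 0.127]
tcp_rot: [[-0.001, 0.736, -0.677], [-0.0, -0.677, -0.736], [-1.0, -0.0, 0.001]]
force: [-0.1, 0.1, -0.2]
width: 0.772
```

```bash
python3 -c "
from h import *
shot('top','top3')
f=np.load('pics/top3.npz')
for o in woods(f['p']): 
  if o[5][1]>150: print(np.round(o[:5],1),o[5].round(),w2f(o[:2]).round(1))
p=f['p']
cv2.imwrite('pics/z3.png',cv2.resize(p[140:260,230:400][:,:,::-1],None,fx=4.5,fy=4.5,interpolation=cv2.INTER_CUBIC))
plan([506.8,349.0],80,-54.9)"
```

```text
[355.2 285.7  68.8  31.9   1.5] [189. 337.] [-380.1  117.9]
[ 465.1 -308.1  130.8   41.4    7.5] [463. 281.] [-167.8 -447.4]
[669.6   7.5 199.3  42.3  79.7] [320. 190.] [ -21.8 -100.7]
t 21.30 tcp [501.7 342.4 127. ] fence [-245.8  199.5] yaw -43.01 tool delta [47.  -0.8 -8.3] turn 11.89 F [-0.3 -0.4  0.1] w 0.771 q6 1.24
```

View pics/z3.png

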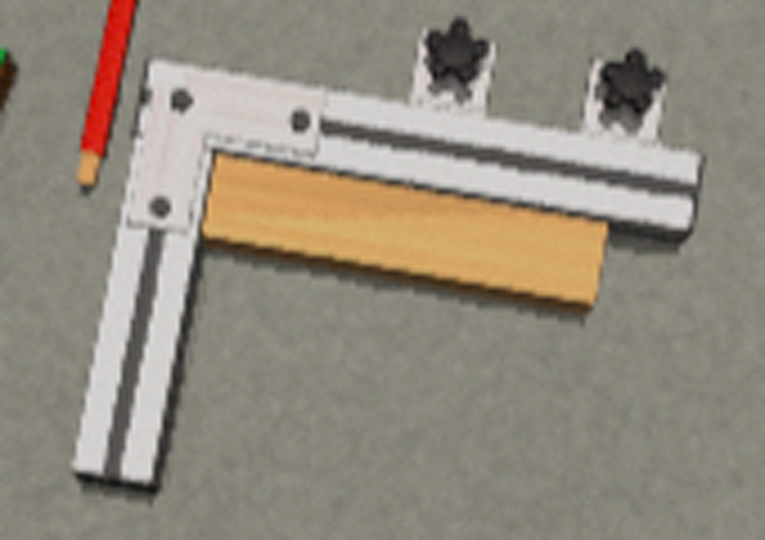

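The long rail is now tight in the corner, at fence (−21.8, −100.7) mm, with no gap to the arm or the stop. Next is the middle rail.

>>> play_rows(
  commands="20 0 -8 0;20 0 0 6;15 0 0 6;0 0 0 0",
)

```text
time: 21.7
eef_pos: [0.5057, 0.3471, 0.0701]
tcp_rot: [[-0.004, 0.584, -0.812], [-0.002, -0.812, -0.584], [-1.0, -0.001, 0.005]]
force: [-0.2, -1.0, -0.1]
width: 0.772
```

```bash
python3 -c "
from h import *
plan([506.8,349.0],14,-54.9)"
```

```text
t 21.70 tcp [505.7 347.1  70.1] fence [-242.6  204.8] yaw -54.26 tool delta [56.1 -0.9 -2.2] turn 0.64 F [-0.2 -1.  -0.1] w 0.772 q6 1.44
```

>>> play_rows(
  commands="30 -1 -2 0.6;20 0 0 0;4 0 0 0;0 0 0 0",
)

```text
time: 22.1
eef_pos: [0.5083, 0.3501, 0.0184]
tcp_rot: [[-0.001, 0.577, -0.817], [-0.0, -0.817, -0.577], [-1.0, -0.0, 0.001]]
force: [-0.5, -0.2, 1.2]
width: 0.775
```

>>> play_rows(
  commands="0 0 0 0;0 0 0 0;0 0 0 0;0 0 0 0;0 0 0 0",
  jaw=30,
)

```text
time: 22.6
eef_pos: [0.5095, 0.351, 0.0199]
tcp_rot: [[0.002, 0.575, -0.818], [0.001, -0.818, -0.575], [-1.0, 0.0, -0.003]]
force: [0.3, 0.3, 7.3]
width: 0.482
```

```bash
python3 -c "
from h import *
plan(f2w(-90,-92),75,-10.1)"
```

```text
t 22.60 tcp [509.5 351.   19.9] fence [-239.7  209.3] yaw -54.89 tool delta [-55.2 318.5 108.3] turn -44.79 F [0.3 0.3 7.3] w 0.482 q6 1.45
```

>>> play_rows(
  commands="-20 0 0 0;-40 0 0 0;0 0 0 -7.5;0 0 0 -7.5;0 0 0 -7.5;0 0 0 -7.5;0 0 0 -7.5;0 0 0 -7.3;0 15 30 0;0 15 30 0",
)

```text
time: 23.6
eef_pos: [0.5274, 0.2862, 0.0787]
tcp_rot: [[0.001, 0.985, -0.173], [0.0, -0.173, -0.985], [-1.0, 0.001, -0.0]]
force: [1.0, -0.1, -1.0]
width: 0.481
```

>>> play_rows(
  commands="0 15 30 0;0 15 30 0;0 15 30 0;0 15 30 0;0 15 30 0;0 15 30 0;0 15 30 0;0 15 31 0;0 0 0 0",
)

```text
time: 24.5
eef_pos: [0.6052, 0.0238, 0.079]
tcp_rot: [[0.003, 0.984, -0.179], [-0.002, -0.179, -0.984], [-1.0, 0.003, 0.001]]
force: [0.1, -0.5, -1.3]
width: 0.48
```

```bash
python3 -c "
from h import *
p,d=shot('top','top4')
for o in woods(p,zt=.092): 
  if o[5][1]>150: print(np.round(o[:5],1),o[5].round(),w2f(o[:2]).round(1))
plan(f2w(-90,-92),20,-10.1)"
```

```text
[361.4 264.8  66.1  38.7  -2.6] [194. 334.] [-370.3   98.4]
[ 463.4 -287.2  122.7   38.9    7.4] [463. 281.] [-173.1 -427. ]
[595.5 -26.   44.4  27.3  -0.8] [338. 218.] [ -88.8 -146.7]
[615.1  73.   43.6  41.1  80.8] [287. 211.] [-86.9 -45.9]
t 24.55 tcp [604.1  25.7  78.8] fence [-89.5 -94.3] yaw -10.28 tool delta [58.8 -0.6 -2.3] turn -0.18 F [ 0.4  0.1 -0.7] w 0.482 q6 0.11
```

View pics/top4.png

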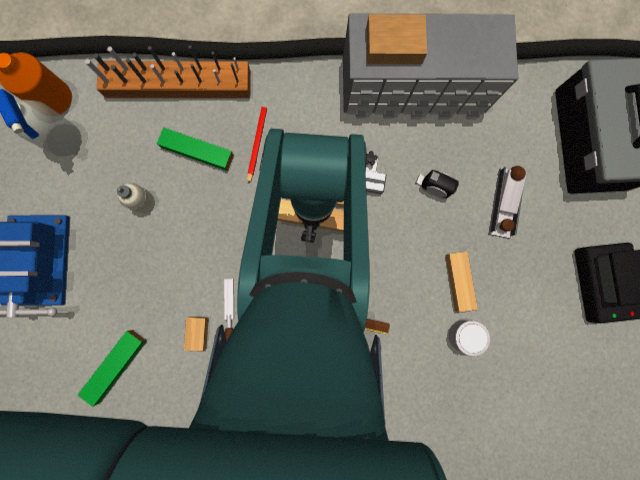

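>>> play_rows(
  commands="25 0 -2 0;20 0 -2 0;9 0 -2 0;3 0 -2 0;0 0 -2 0;0 0 0 0",
)

```text
time: 25.15
eef_pos: [0.6056, 0.0382, 0.0221]
tcp_rot: [[0.001, 0.985, -0.175], [-0.0, -0.175, -0.985], [-1.0, 0.001, -0.0]]
force: [-0.3, -0.4, -0.1]
width: 0.48
```

>>> play_rows(
  commands="0 0 -2 0;0 0 -1 0;0 0 -1 0;0 0 0 0",
)

```text
time: 25.55
eef_pos: [0.606, 0.0403, 0.022]
tcp_rot: [[0.001, 0.984, -0.175], [-0.002, -0.175, -0.984], [-1.0, 0.001, 0.002]]
force: [-0.9, -6.0, 2.0]
width: 0.483
```

```bash
python3 -c "
from h import *
plan(f2w(-90,-79.2),20,-10.1)"
```

```text
t 25.55 tcp [606.   40.3  22. ] fence [-90.1 -79.6] yaw -10.10 tool delta [ 2.   0.1 -0.4] turn -0.00 F [-0.9 -6.   2. ] w 0.483 q6 0.13
```

>>> play_rows(
  commands="1 0 -1 0;0 0 -1 0;0 0 0 0",
)

```text
time: 25.85
eef_pos: [0.6061, 0.0403, 0.0215]
tcp_rot: [[0.0, 0.985, -0.175], [-0.004, -0.175, -0.985], [-1.0, 0.001, 0.004]]
force: [-3.2, -14.6, 7.9]
width: 0.481
```

>>> play_rows(
  commands="0 0 2 0;0 0 0 0;0 0 0 0",
  jaw=54,
)

```text
time: 26.15
eef_pos: [0.6057, 0.0418, 0.0205]
tcp_rot: [[0.0, 0.984, -0.176], [0.0, -0.176, -0.984], [-1.0, 0.0, -0.0]]
force: [0.2, -0.5, -0.2]
width: 0.631
```

>>> play_rows(
  commands="-30 0 0 0;-20 -20 0 0;0 -22 0 -8;0 0 0 -8.2;0 0 0 -8.2;0 0 0 -8.2;0 0 0 -8.2;0 0 0 -8.2;0 0 0 -8.2;0 0 0 -8.2",
)

```text
time: 27.15
eef_pos: [0.5642, 0.0494, 0.0702]
tcp_rot: [[-0.0, 0.564, 0.825], [0.0, 0.825, -0.564], [-1.0, 0.0, -0.0]]
force: [0.3, 0.7, -0.9]
width: 0.635
```

>>> play_rows(
  commands="0 0 0 -8.2;0 0 0 -8.2;0 0 0 -8.2;0 0 0 0",
  jaw=85,
)

```text
time: 27.55
eef_pos: [0.5642, 0.0494, 0.0703]
tcp_rot: [[-0.0, 0.174, 0.985], [0.0, 0.985, -0.174], [-1.0, 0.0, -0.0]]
force: [0.7, 0.0, 0.5]
width: 0.996
```

```bash
python3 -c "
from h import *
plan(f2w(-131,-83),11,79.9)"
```

```text
t 27.55 tcp [564.2  49.4  70.3] fence [-132.9  -78.1] yaw 79.97 tool delta [59.3 -5.   1.9] turn 0.07 F [0.7 0.  0.5] w 0.996 q6 -1.43
```

>>> play_rows(
  commands="35 -5 0 0;24 0 0 0;0 0 6 0;0 0 6 0;0 0 6 0;0 0 5 0;0 0 5 0;0 0 4 0;0 0 2 0;0 0 0 0",
)

```text
time: 28.55
eef_pos: [0.5973, 0.0379, 0.0115]
tcp_rot: [[0.001, 0.176, 0.984], [-0.0, 0.984, -0.176], [-1.0, -0.0, 0.001]]
force: [0.0, 0.4, -0.3]
width: 0.992
```

>>> play_rows(
  commands="0 0 2 0;0 0 1 0;0 0 1 0;0 0 1 0;0 0 0 0",
)

```text
time: 29.05
eef_pos: [0.6007, 0.0373, 0.0112]
tcp_rot: [[-0.002, 0.176, 0.984], [0.0, 0.984, -0.176], [-1.0, -0.0, -0.002]]
force: [-4.7, 0.1, 2.6]
width: 0.998
```

```bash
python3 -c "
from h import *
plan(f2w(-95,-83),11,79.9)"
```

```text
t 29.05 tcp [600.7  37.3  11.2] fence [-94.8 -83.6] yaw 79.88 tool delta [ 0.2  0.6 -0.2] turn -0.02 F [-4.7  0.1  2.6] w 0.998 q6 -1.45
```

>>> play_rows(
  commands="0 0 1.5 0;0 0 1.5 0;0 0 1 0;0 0 0 0",
)

```text
time: 29.45
eef_pos: [0.6011, 0.0372, 0.0109]
tcp_rot: [[-0.008, 0.176, 0.984], [0.001, 0.984, -0.176], [-1.0, -0.001, -0.008]]
force: [-12.2, 2.7, 9.9]
width: 0.995
```

>>> play_rows(
  commands="0 0 -14 0;-8 -25 -16 0;0 -40 0 0;0 -40 0 0;0 -15 0 0;0 0 20 0;0 0 38 0;0 0 0 0",
  jaw=0,
)

```text
time: 30.25
eef_pos: [0.6195, -0.0885, 0.0205]
tcp_rot: [[0.01, 0.177, 0.984], [-0.002, 0.984, -0.177], [-1.0, -0.001, 0.01]]
force: [-0.5, 0.1, -0.8]
width: -0.001
```

```bash
python3 -c "
from h import *
plan(f2w(-63,-179.5),17,79.9)"
```

```text
t 30.25 tcp [619.5 -88.5  20.5] fence [ -54.3 -204.1] yaw 79.83 tool delta [ 3.4 24.6 -8.8] turn -0.07 F [-0.5  0.1 -0.8] w -0.001 q6 -1.65
```

>>> play_rows(
  commands="3 0 -10 0;0 10 0 0;0 7 0 0;0 4 0 0;0 2 0 0;0 1 0 0;0 0 0 0",
)

```text
time: 30.95
eef_pos: [0.6065, -0.0611, 0.0164]
tcp_rot: [[0.0, 0.176, 0.984], [-0.0, 0.984, -0.176], [-1.0, -0.0, 0.0]]
force: [0.4, -0.1, -0.6]
width: -0.0
```

```bash
python3 -c "
from h import *
plan(f2w(-63,-179.5),17,79.9)"
```

```text
t 30.95 tcp [606.5 -61.1  16.4] fence [ -71.8 -179.4] yaw 79.89 tool delta [-0.6 -0.1  8.8] turn -0.01 F [ 0.4 -0.1 -0.6] w -0.000 q6 -1.61
```

>>> play_rows(
  commands="0 -1 4 0;0 0 4 0;0 1 0 0;0 1 0 0;0 1 0 0;0 1 0 0;0 0 0 0",
)

```text
time: 31.65
eef_pos: [0.6152, -0.0622, 0.0165]
tcp_rot: [[0.0, 0.175, 0.985], [-0.004, 0.985, -0.175], [-1.0, -0.004, 0.001]]
force: [-1.5, -11.3, -0.1]
width: -0.0
```

```bash
python3 -c "
from h import *
plan(f2w(-63,-179.5),17,79.9)"
```

```text
t 31.65 tcp [615.2 -62.2  16.5] fence [ -63.1 -179. ] yaw 79.94 tool delta [-0.5 -0.5  0.1] turn 0.04 F [ -1.5 -11.3  -0.1] w -0.000 q6 -1.60
```

Hard contact at y = −179 (rail 165 mm + half a finger ≈ 14 mm), so the middle rail is home. I retreat with the jaws shut.

>>> play_rows(
  commands="0 1 0 0;0 0 0 0;0 -5 0 0;0 -8 0 0;0 -15 0 0;-40 0 0 0;-40 0 0 0;-30 0 0 0;0 -10 -40 0;0 -10 -40 0",
)

```text
time: 32.65
eef_pos: [0.5287, -0.0929, 0.1277]
tcp_rot: [[0.004, 0.175, 0.985], [-0.001, 0.985, -0.175], [-1.0, -0.001, 0.004]]
force: [-0.7, -0.9, -0.1]
width: 0.004
```

>>> play_rows(
  commands="0 -30 -15 -6;0 -40 -12 0;0 -40 0 0;0 -40 0 0;0 0 0 -6;0 0 0 -6;0 0 0 0",
  jaw=66,
)

```text
time: 33.35
eef_pos: [0.4867, -0.2384, 0.1262]
tcp_rot: [[-0.0, -0.137, 0.991], [0.0, 0.991, 0.137], [-1.0, 0.0, -0.0]]
force: [0.1, -0.0, -0.3]
width: 0.775
```

```bash
python3 -c "
from h import *
p,d=shot('top','top5')
for o in woods(p): 
  if o[5][1]>150: print(np.round(o[:5],1),o[5].round(),w2f(o[:2]).round(1))
cv2.imwrite('pics/z5.png',cv2.resize(p[140:260,230:400][:,:,::-1],None,fx=4.5,fy=4.5,interpolation=cv2.INTER_CUBIC))
plan([464.7,-307.7],80,97.5)"
```

```text
[355.9 280.3  70.3  41.3  -2.6] [194. 334.] [-378.5  112.8]
[649.7  11.  199.7  84.4  79.8] [317. 198.] [ -41.9 -100.8]
t 33.40 tcp [ 486.8 -238.1  126.3] fence [-158.7 -374.6] yaw 97.71 tool delta [ 46.3 -66.  -31.2] turn 0.21 F [ 0.9 -0.2  0.2] w 0.770 q6 -2.29
```

View pics/z5.png

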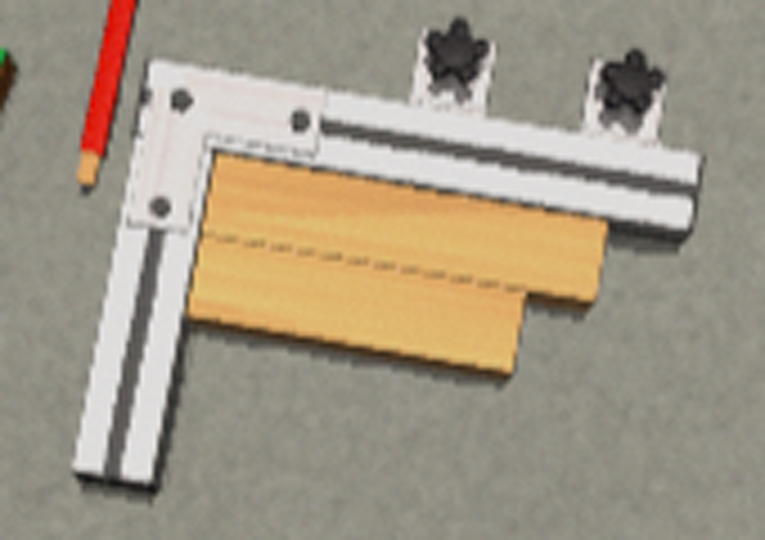

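The long and middle rails are both tight, with only a hairline joint between them. Now the short rail.

>>> play_rows(
  commands="20 -33 -15 0;20 -33 -16 0;20 0 0 0;20 0 0 0;0 0 0 0;0 0 0 0",
)

```text
time: 34.0
eef_pos: [0.4654, -0.3068, 0.0463]
tcp_rot: [[-0.001, -0.136, 0.991], [0.001, 0.991, 0.136], [-1.0, 0.001, -0.001]]
force: [0.3, -0.4, -0.1]
width: 0.771
```

```bash
python3 -c "
from h import *
plan([464.7,-307.7],17,97.5)"
```

```text
t 34.00 tcp [ 465.4 -306.8   46.3] fence [-167.7 -446.1] yaw 97.82 tool delta [29.3 -0.8 -0.8] turn 0.32 F [ 0.3 -0.4 -0.1] w 0.771 q6 -2.41
```

>>> play_rows(
  commands="20 -1 -1 0.3;9 0 0 0;0 0 0 0",
)

```text
time: 34.3
eef_pos: [0.4645, -0.3077, 0.0171]
tcp_rot: [[-0.001, -0.132, 0.991], [0.001, 0.991, 0.132], [-1.0, 0.001, -0.001]]
force: [-0.1, 0.4, -0.4]
width: 0.774
```

>>> play_rows(
  commands="0 0 0 0;0 0 0 0;0 0 0 0;0 0 0 0;0 0 0 0",
  jaw=30,
)

```text
time: 34.8
eef_pos: [0.4654, -0.3088, 0.0183]
tcp_rot: [[0.001, -0.132, 0.991], [-0.001, 0.991, 0.132], [-1.0, -0.001, 0.001]]
force: [-0.0, 0.4, 7.1]
width: 0.481
```

```bash
python3 -c "
from h import *
plan(f2w(-132,-85),75,-10.1)"
```

```text
t 34.80 tcp [ 465.4 -308.8   18.3] fence [-167.3 -447.9] yaw 97.57 tool delta [-56.9 335.  143.9] turn -72.33 F [-0.   0.4  7.1] w 0.481 q6 -2.41
```

>>> play_rows(
  commands="-30 0 0 0;-35 0 0 0;0 0 0 8.3;0 0 0 8.3;0 0 0 8.3;0 0 0 8.3;0 0 0 8.3;0 0 0 8.3;0 0 0 8.3;0 0 0 8.3",
)

```text
time: 35.8
eef_pos: [0.4646, -0.3083, 0.0824]
tcp_rot: [[-0.0, 0.859, 0.513], [-0.0, 0.513, -0.859], [-1.0, -0.0, 0.0]]
force: [-0.2, -0.1, -0.8]
width: 0.483
```

>>> play_rows(
  commands="0 0 0 8.3;0 0 0 8.3;0 0 0 8.3;0 0 0 8.3;0 0 0 8.1;0 3 -30 0;0 4 -40 0;0 4 -40 0;0 4 -40 0;0 4 -40 0",
)

```text
time: 36.8
eef_pos: [0.5171, -0.1232, 0.0825]
tcp_rot: [[0.0, 0.984, -0.176], [-0.0, -0.176, -0.984], [-1.0, 0.0, 0.0]]
force: [-0.1, 0.6, -1.3]
width: 0.487
```

>>> play_rows(
  commands="0 4 -40 0;0 4 -40 0;0 4 -40 0;0 4 -33 0;0 0 -20 0;0 0 0 0",
)

```text
time: 37.4
eef_pos: [0.5634, 0.0454, 0.0825]
tcp_rot: [[0.001, 0.985, -0.173], [0.0, -0.173, -0.985], [-1.0, 0.001, -0.001]]
force: [-0.4, -0.7, 0.0]
width: 0.484
```

```bash
python3 -c "
from h import *
plan(f2w(-132,-80),20,-10.1)"
```

```text
t 37.40 tcp [563.4  45.4  82.5] fence [-132.9  -82.1] yaw -9.95 tool delta [62.5  0.9 -2.1] turn 0.15 F [-0.4 -0.7  0. ] w 0.484 q6 0.13
```

>>> play_rows(
  commands="25 0 0 0;20 0 -3 0;12 0 -3 0;5 0 -3 0;0 0 -3 0;0 0 0 0",
)

```text
time: 38.0
eef_pos: [0.5657, 0.0548, 0.0209]
tcp_rot: [[0.001, 0.984, -0.176], [-0.0, -0.176, -0.984], [-1.0, 0.001, -0.0]]
force: [-0.2, -1.2, -0.7]
width: 0.483
```

>>> play_rows(
  commands="0 0 -2 0;0 0 -1 0;0 0 -1 0;0 0 0 0",
)

```text
time: 38.4
eef_pos: [0.566, 0.0587, 0.0206]
tcp_rot: [[0.0, 0.984, -0.176], [-0.0, -0.176, -0.984], [-1.0, 0.0, 0.0]]
force: [0.1, 0.6, -0.5]
width: 0.48
```

```bash
python3 -c "
from h import *
plan(f2w(-132,-65),18.5,-10.1)"
```

```text
t 38.40 tcp [566.   58.7  20.6] fence [-132.7  -68.5] yaw -10.11 tool delta [ 2.1  0.7 -3.5] turn -0.01 F [ 0.1  0.6 -0.5] w 0.480 q6 0.16
```

>>> play_rows(
  commands="1.5 0 -1.5 0;0 0 -1 0;0 0 -1 0;0 0 -1 0;0 0 0 0",
)

```text
time: 38.9
eef_pos: [0.5663, 0.0617, 0.0187]
tcp_rot: [[-0.001, 0.985, -0.175], [-0.002, -0.175, -0.985], [-1.0, -0.0, 0.002]]
force: [-1.2, -7.1, -0.0]
width: 0.486
```

```bash
python3 -c "
from h import *
plan(f2w(-132,-65),18.5,-10.1)"
```

```text
t 38.90 tcp [566.3  61.7  18.7] fence [-133.   -65.6] yaw -10.07 tool delta [ 0.2  1.  -0.6] turn 0.03 F [-1.2 -7.1 -0. ] w 0.486 q6 0.17
```

>>> play_rows(
  commands="0 0 -1 0;0 0 0 0",
)

```text
time: 39.1
eef_pos: [0.5663, 0.0617, 0.0187]
tcp_rot: [[-0.001, 0.985, -0.175], [-0.003, -0.175, -0.985], [-1.0, -0.001, 0.004]]
force: [-2.0, -12.5, 1.2]
width: 0.481
```

>>> play_rows(
  commands="0 0 2 0;0 0 0 0;0 0 0 0",
  jaw=54,
)

```text
time: 39.4
eef_pos: [0.5666, 0.0623, 0.0189]
tcp_rot: [[0.0, 0.984, -0.176], [0.0, -0.176, -0.984], [-1.0, 0.0, -0.0]]
force: [0.3, 1.2, 0.2]
width: 0.632
```

>>> play_rows(
  commands="-30 0 0 0;-20 -20 0 0;0 -22 5 -8;0 0 0 -8.2;0 0 0 -8.2;0 0 0 -8.2;0 0 0 -8.2;0 0 0 -8.2;0 0 0 -8.2;0 0 0 -8.2",
)

```text
time: 40.4
eef_pos: [0.5243, 0.0649, 0.0689]
tcp_rot: [[0.0, 0.565, 0.825], [0.0, 0.825, -0.565], [-1.0, 0.0, 0.0]]
force: [0.2, -0.5, 0.1]
width: 0.632
```

>>> play_rows(
  commands="0 0 0 -8.2;0 0 0 -8.2;0 0 0 -8.2;0 0 0 0",
  jaw=75,
)

```text
time: 40.8
eef_pos: [0.5243, 0.0648, 0.0689]
tcp_rot: [[0.0, 0.174, 0.985], [0.0, 0.985, -0.174], [-1.0, 0.0, 0.0]]
force: [-0.0, -0.2, 0.3]
width: 0.877
```

```bash
python3 -c "
from h import *
plan(f2w(-175,-67),13,79.9)"
```

```text
t 40.80 tcp [524.3  64.8  68.9] fence [-174.9  -69.8] yaw 79.97 tool delta [55.9  2.8 -0.1] turn 0.07 F [-0.  -0.2  0.3] w 0.877 q6 -1.40
```

>>> play_rows(
  commands="32 1 0 0;24 0 0 0;0 0 6 0;0 0 6 0;0 0 6 0;0 0 5 0;0 0 5 0;0 0 4 0;0 0 2 0;0 0 0 0",
)

```text
time: 41.8
eef_pos: [0.5583, 0.0594, 0.013]
tcp_rot: [[0.001, 0.176, 0.984], [-0.0, 0.984, -0.176], [-1.0, -0.0, 0.001]]
force: [0.7, 0.0, -0.3]
width: 0.88
```

>>> play_rows(
  commands="0 0 2 0;0 0 1.5 0;0 0 1 0;0 0 1 0;0 0 0 0",
)

```text
time: 42.3
eef_pos: [0.5624, 0.0586, 0.0127]
tcp_rot: [[-0.002, 0.176, 0.984], [0.0, 0.984, -0.176], [-1.0, -0.0, -0.002]]
force: [-2.7, 0.9, 2.6]
width: 0.875
```

```bash
python3 -c "
from h import *
plan(f2w(-137,-67),13,79.9)"
```

```text
t 42.30 tcp [562.4  58.6  12.7] fence [-136.3  -69.2] yaw 79.87 tool delta [-0.3  2.2 -0.7] turn -0.03 F [-2.7  0.9  2.6] w 0.875 q6 -1.41
```

>>> play_rows(
  commands="0 0 1.5 0;0 0 1.5 0;0 0 1.5 0;0 0 0 0",
)

```text
time: 42.7
eef_pos: [0.5623, 0.0585, 0.0122]
tcp_rot: [[-0.01, 0.176, 0.984], [0.001, 0.984, -0.176], [-1.0, -0.001, -0.01]]
force: [-11.6, 3.1, 10.1]
width: 0.878
```

>>> play_rows(
  commands="0 0 -14 0;-7 -25 -16 0;0 -40 0 0;0 -40 0 0;0 0 0 0;0 0 12 0;0 0 12 0;0 0 0 0",
  jaw=0,
)

```text
time: 43.5
eef_pos: [0.5474, -0.0444, 0.0203]
tcp_rot: [[0.005, 0.175, 0.985], [-0.001, 0.985, -0.175], [-1.0, -0.0, 0.005]]
force: [0.4, 0.8, -1.0]
width: 0.001
```

```bash
python3 -c "
from h import *
plan(f2w(-106,-145),17,79.9)"
```

```text
t 43.50 tcp [547.4 -44.4  20.3] fence [-132.9 -173.2] yaw 79.95 tool delta [ 3.4 28.2 26.9] turn 0.05 F [ 0.4  0.8 -1. ] w 0.001 q6 -1.60
```

>>> play_rows(
  commands="3 0 15 0;0 0 10 0;0 12 0 0;0 8 0 0;0 0 0 0",
)

```text
time: 44.0
eef_pos: [0.5708, -0.0274, 0.0167]
tcp_rot: [[-0.001, 0.174, 0.985], [0.0, 0.985, -0.174], [-1.0, 0.0, -0.001]]
force: [-0.6, 0.7, -0.9]
width: 0.0
```

```bash
python3 -c "
from h import *
plan(f2w(-106,-144),17,79.9)"
```

```text
t 44.00 tcp [570.8 -27.4  16.7] fence [-112.9 -152.5] yaw 79.98 tool delta [-0.3  8.5  6.9] turn 0.08 F [-0.6  0.7 -0.9] w 0.000 q6 -1.57
```

>>> play_rows(
  commands="0 0 6 0;0 4 0 0;0 2 0 0;0 2 0 0;0 1 0 0;0 1 0 0;0 1 0 0;0 0 0 0",
)

```text
time: 44.8
eef_pos: [0.579, -0.0203, 0.0168]
tcp_rot: [[-0.001, 0.175, 0.985], [-0.001, 0.985, -0.175], [-1.0, -0.001, -0.0]]
force: [-0.9, -5.4, 1.2]
width: -0.003
```

```bash
python3 -c "
from h import *
plan(f2w(-106,-144),17,79.9)"
```

```text
t 44.80 tcp [579.  -20.3  16.8] fence [-106.1 -144.1] yaw 79.91 tool delta [-0.2  0.1  0.1] turn 0.01 F [-0.9 -5.4  1.2] w -0.003 q6 -1.55
```

Hard contact at y = −144, as expected. One more small press, then retreat with the jaws shut and a final check.

>>> play_rows(
  commands="0 1 0 0;0 1 0 0;0 0 0 0;0 -5 0 0;0 -8 0 0;0 -15 0 0;-40 0 0 0;-40 0 0 0;-40 0 0 0;0 -35 -25 0",
)

```text
time: 45.8
eef_pos: [0.5515, -0.0757, 0.1428]
tcp_rot: [[0.015, 0.173, 0.985], [-0.003, 0.985, -0.173], [-1.0, 0.0, 0.015]]
force: [0.5, -1.7, 0.1]
width: -0.0
```

>>> play_rows(
  commands="0 -45 -15 0;0 -45 -15 0;0 -45 -15 0;0 -45 -10 0;0 -40 0 0;0 0 0 0;0 0 0 0",
)

```text
time: 46.5
eef_pos: [0.4505, -0.2832, 0.1368]
tcp_rot: [[0.0, 0.179, 0.984], [0.0, 0.984, -0.179], [-1.0, 0.0, 0.0]]
force: [-0.0, 0.2, -0.1]
width: 0.005
```

```bash
python3 -c "
from h import *
p,d=shot('top','top6')
for o in woods(p): 
  if o[5][1]>150: print(np.round(o[:5],1),o[5].round(),w2f(o[:2]).round(1))
cv2.imwrite('pics/z6.png',cv2.resize(p[140:260,230:400][:,:,::-1],None,fx=4.5,fy=4.5,interpolation=cv2.INTER_CUBIC))
X=cloud('top',d)
for c in((-21,-100),(-63,-82),(-105,-65)):
  # height check near two ends
  for dy in(-45,0,45):
    w=f2w(c[0],c[1]+dy)/1000; k=np.hypot(X[...,0]-w[0],X[...,1]-w[1])<.012; print(c,dy,(np.median(X[k][:,2])*1000).round(1))
plan([464.7,-307.7],80,97.5)"
```

```text
[355.9 280.4  70.3  41.2  -2.4] [194. 334.] [-378.4  112.9]
[629.2  14.8 199.4 126.2  79.8] [314. 205.] [ -62.8 -100.6]
(-21, -100) -45 32.2
(-21, -100) 0 31.8
(-21, -100) 45 31.8
(-63, -82) -45 31.8
(-63, -82) 0 32.2
(-63, -82) 45 32.0
(-105, -65) -45 32.0
(-105, -65) 0 32.2
(-105, -65) 45 32.3
t 46.55 tcp [ 450.6 -282.   136.7] fence [-186.6 -424.2] yaw 79.80 tool delta [ 56.6 -22.8  18.5] turn -17.70 F [0.2 0.  0.3] w 0.002 q6 -2.08
```

View pics/z6.png

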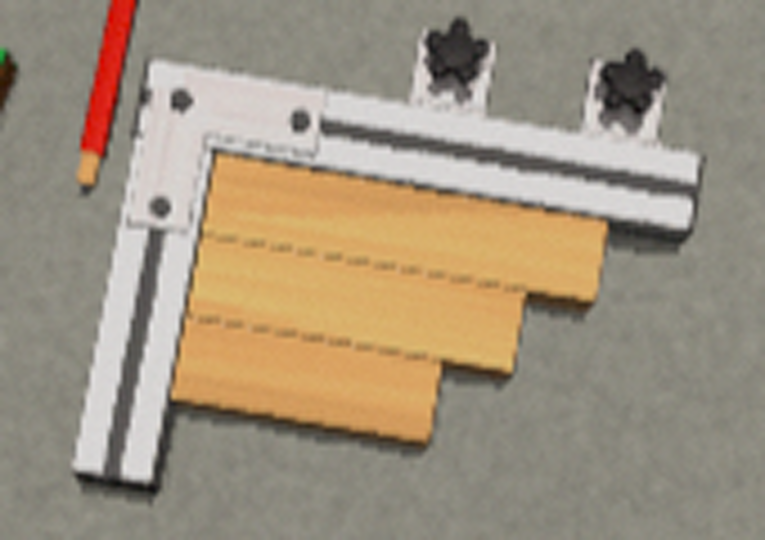

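View pics/top6.png

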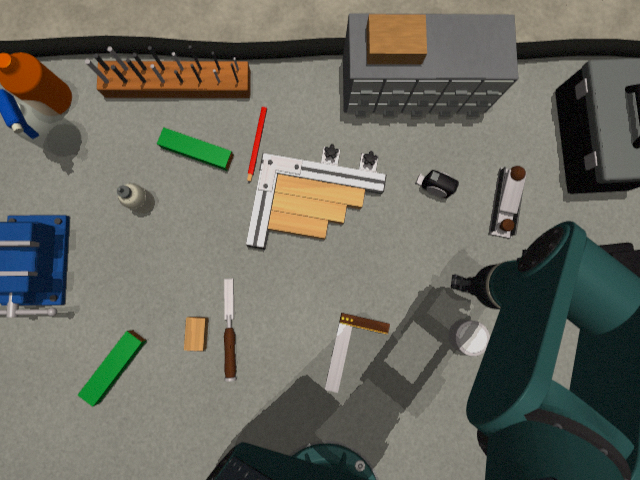

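All three rails are tight together: the block measures 199.4 × 126.2 mm against a nominal 200 × 126, its tops are at 32 mm, and the bystanders look unmoved. Handing in.

```bash
python3 -c "
from cell import hand_in
print(hand_in())"
```

```text
the job is handed in; nothing more can be done
None
```

All three rails are in the corner in order (long, middle, short), and the job was handed in at about 46.6 s of the 72 s allowed. I gripped each rail, set its end to the stop, pushed it sideways with the spread fingers, then pushed its end home with the jaws shut.

**Mishap on the way:** after the long rail's first end push, I opened the jaws while they still touched its end. The next picture showed it about 13 mm off the stop, most likely for that reason. I pushed it home again and checked by camera that it was tight before fetching the middle rail.

**Last checks:**
- **Fit:** the three rails together measure 199.4 × 126.2 mm (nominal 200 × 126), with only hairline joints and no visible gap at the fence or stop.
- **Angle and height:** the block lies within about 0.3° of the fence direction, and all the rail tops are at 32 mm, so they lie flat.
- **Position:** measured centres were 0.6 to 0.8 mm from nominal, within the roughly 2 mm calibration.
- **Bystanders:** the offcut was within 0.1 mm of its start. I compared the other tools only by eye in the top picture, and they looked unmoved.
- **Arm:** it stood clear with no force reading.

One check disagreed: fitting the fence edges in the scene camera gave inconsistent results, so the fence position comes from the top view and the contact pushes.

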